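# Pin the bracket in the welding jig

## Robot

A 6-joint arm with a two-finger parallel gripper is mounted at the origin on the work surface. World frame = base frame: x ahead of the robot, y to its left, z up, the work surface at z = 0. Lengths are in m, angles in degrees, forces in N, time in s.
With the tool pointing down it reaches from about 0.35 to 0.875 m from the base axis. Payload 4.2 kg.
Tool frame: the origin (TCP) lies on the centre line of the jaws, within the pads' length; the fingertips stand tip_reach ahead of it and the grasp point (between the pads) is the TCP (tip_reach is the distance from the TCP to the fingertips, in m); z points along the fingers, y is the line along which they close (so a half turn about z gives the same grasp; the last joint's range is limited). The gripper opens to 87 mm and grips with 3 to 60 N. Pads are 19 mm wide; open, the fingers measure 117 mm over their backs; the gripper's body (75 mm by 190 mm) begins 51 mm behind the grasp point.
Start: joints at [83.629, 22.042, 0.453, 0, -68.411, -14.817], TCP at [0.226, 0.583, 0.242] pointing down, gripper open.
Joint ranges: [-179.83, 179.83], [-69.29, 118.12], [-61.27, 80.66], [-181.25, 117.63], [-171.15, -9.14], [-177.46, 177.46]. Speed limits (degrees/s): [159.86, 159.86, 180, 180, 180, 180].

## Interface

Orientations are given as a 3x3 rotation matrix whose columns are the frame's x, y, z axes.
In Python, from station import sense, capture, finish_job, tip_reach gives the robot as it stands.
- The arm moves only by the tool arm_command, never from a script. Its argument "deltas" is a list of rows, each a list of 7 numbers: the turn, a rotation vector about the tool's x, y, z in rad, then the shift along the tool's x, y, z in cm, then the closure, from -1 (fully open) to 1 (shut), so that 0 is half open. In form: [[rx, ry, rz, dx, dy, dz, hand], ...]. A call has 1 to 8 rows; each row is the pose to reach, as a shift and turn from the pose commanded when the call began, along the tool's axes at that moment; what a row does not reach only later rows make up. A row lasts 1/12 s, in which the tool goes at most 41.7 mm and 7.16 degrees, less where a joint would pass 70% of its speed; a pose out of reach is approached as far as the arm can. A call with a gripper value outside its range is refused whole. The fingers move at their own pace and stop on an object; the grip force is fixed at half the most. Time passes only in rows, so rows that repeat a pose let the fingers close. It gives the time, the measured TCP pose, the force, the opening and the grip force at its end, in the units of the state.
- sense(): the state, without advancing time (a new reading comes with each control period).
- capture(name): name is "scene" or "top" or "wrist"; returns a dict with "pixels" (400x640x3 uint8, blue, green, red), "fovy" (degrees; the focal length in pixels is half the picture's height over the tangent of half this angle, whatever the lens; pixels are square), "cx", "cy" (the principal point, pixels), "k1" (the pictures are not rectified: a ray, as slopes to the right and down, at radius r is drawn at 1 + k1 r^2 times it, then the intrinsics apply), "rvec" (rotation vector, rad) and "tvec" (3), from world to camera coordinates, as OpenCV has them. Camera axes: x right, y down, z forward; pixel columns grow to the right and rows downward; lengths in m; the calibration is good to about 2 mm. A picture is of the moment at which its call begins. There is no depth.
- finish_job(): hands the job in; it is judged then, once.
The state is a dict: "time_s": time; "joints": joint angles; "joint_velocities": joint speeds; "effort": joint torques, N m; "tcp_pos": TCP position; "ee_rot": TCP orientation; "wrist_force": force on the tool from outside, world axes, zero at the start; "moment": the same for the moment, N m; "gripper_width": opening from 0.0 (shut) to 1.0 (fully open); "gripper_force": force on a finger pad.
Only numpy, scipy, OpenCV 4.12 (cv2) and the standard library are available. Lean on these libraries where they do the work, as an engineer would, in place of code of your own. Each camera call takes 0.05 s, during which the arm holds its last target. There are 200 camera calls.

## Task

On the welding jig, press the red spring catch bar down with one fingertip and, while it is held down, push the yellow tab of the bolt with the other fingertip until the bolt is fully home through the eye of the copper-coloured bracket. Then let go, so that the catch springs up and locks the bolt, and take the hand away. Only press and push: nothing is to be picked up, and leave the bracket and the other things on the bench where they are.

Things in the scene. Friction and masses are not known exactly. Their poses are not given: they have to be found in the camera images.
- jig: grey steel base plate, 160 mm (x) x 255 mm (y) x 10 mm thick, screwed to the bench; it carries everything of the pinning jig. Its x spans -75 to +85 mm, its y -100 to +155 mm from the origin, which lies on the bench (z = 0). z is up; the bolt slides towards the jig's +y. All offsets below are in this frame. The red catch bar lies on the -x side, the bolt with its yellow tab on the +x side, the bracket at the +y end.
- catch (a joint): the red catch bar: how far it is pressed straight down, m. 0 = up (sprung), 0.012 = fully down. Its pawl blocks the bolt's teeth unless it is down by at least 0.007; about 0.009 is a good working depth. The spring needs about 3 N to start and 6 N fully down. It springs up by itself when let go, unless a tooth of the bolt stands over the pawl. With the bolt home it rises behind the last tooth and locks it.
- catch_top (a point): middle of the top face of the red catch bar (moves with it). The bar is level, 30 mm wide (jig x -46 to -16 mm) and 135 mm long (jig y -85 to +50 mm), so a fingertip may slide along it while pressing; its top is 62 mm above the bench when up, 50 mm when fully down. Bar and tab overlap along y: a hand whose two fingers stand side by side across the bolt (along jig x) has one fingertip over the bar and the other behind the tab.
- bolt (a joint): how far the bolt has slid along the jig's +y, m. 0 = drawn back, 0.062 = stop, fully home; it starts at 0 to 0.0015. Stiff sliding, about 3 N. Three teeth on its side lock against the catch at about 0.002, 0.022 and 0.042 whenever the catch is up; past 0.058 the last tooth has cleared it.
- bolt_tab (a point): middle of the top edge of the bolt's yellow upright tab (moves with it), 92 mm above the bench. The tab is a plate 32 mm wide (jig x +12 to +44 mm), 10 mm thick along y (push its face on the -y side, 5 mm behind this point) and reaches 52 mm down to the round bolt. The bolt is 14 mm across, its top 43 mm above the bench, and runs under the fingertip behind the tab; nothing else stands there within 50 mm behind the tab. Centre lines of bar and tab are 59 mm apart.
- bolt_nose (a point): tip of the round steel bolt, 36 mm above the bench. It enters the bracket's eye as the bolt slides.
- bracket_eye (a point): centre of the round eye (25 mm across) in the upright plate of the loose copper-coloured bracket that sits in the brass seat at the +y end of the jig, in line with the bolt. The plate is 55 mm wide, 8 mm thick, 56 mm high; the top is 66 mm above the bench. It is the bolt alone that goes through it; the bracket stays in its seat.
- spare: a second, identical copper-coloured eye bracket standing on the bench, not needed (see bracket_eye); origin at the underside, below the middle of its upright plate
- tube: dark steel tube offcut standing on end, 48 mm across, 85 mm high; origin at the centre of its underside
- brush: workshop brush lying on the bench beyond the jig, low; origin at its underside
- magnet: green block magnet with a steel band, 45 x 75 x 24 mm high, on the robot's side of the jig; origin at the centre of its underside
- spray: standing spray can, 64 mm across, 180 mm high, blue; origin at the centre of its underside
- oiler: red oil can with a thin spout, 76 mm across, 150 mm high; origin at the centre of its underside
- jar: amber glass jar, 70 mm across, 100 mm high; origin at the centre of its underside
Mind the look-alikes: they are no part of the job. Leave any pink or white look-alike of the part that bears bracket_eye alone.

How it is judged:
By the outcome, as a careful person would: the job done as asked, in the order asked, and still so for the second after the job is handed in, with the robot touching nothing.
It also fails if it takes over 32 s, if anything falls off the work surface, if the arm or the gripper's body presses on something with over 40 N, if the wrist force passes 120 N, or if a joint passes its speed limit or range.

## Working session

There is one attempt and no reset: what is moved stays moved. The work goes in short steps, Python scripts to look and compute and a tool call to move; the robot and the scene stay as the last step left them, time stands still between calls to the robot, and variables do not carry over. Pictures are saved under pics/ and viewed, at most 10 in all, crops included, and the job is handed in when it is done.

Besides the shell and the picture viewer there is one more tool, called after ">>>" by a JSON object that holds its "api" and its "payload", one argument or row to a line. arm_command: Moves the arm, as the interface text tells. Its arguments: {"type":"object","properties":{"deltas":{"type":"array"}},"required":["deltas"]}

```bash
ls; mkdir -p pics
cat > h.py <<'E'
import cv2, numpy as np
from station import sense, capture, finish_job, tip_reach
def K(c):
    f=200/np.tan(np.radians(c["fovy"]/2)); return np.array([[f,0,c["cx"]],[0,f,c["cy"]],[0,0,1.]])
def ray(c,uv):
    R=cv2.Rodrigues(np.array(c["rvec"],float))[0]; t=np.array(c["tvec"],float).ravel()
    p=cv2.undistortPoints(np.array([[uv]],float),K(c),np.array([c["k1"],0,0,0.]))[0,0]
    return -R.T@t, R.T@np.array([p[0],p[1],1.])
def onz(c,uv,z):
    o,d=ray(c,uv); return o+d*(z-o[2])/d[2]
def proj(c,P):
    return cv2.projectPoints(np.array(P,float).reshape(-1,3),np.array(c["rvec"],float),np.array(c["tvec"],float),K(c),np.array([c["k1"],0,0,0.]))[0][:,0]
E
python3 - <<'E'
from h import *
s=sense(); print(s, tip_reach)
ims=[]
for n in ("scene","top"):
    c=capture(n); print(n,c["fovy"],c["k1"]); cv2.imwrite(f"pics/{n}0.png",c["pixels"])
E
```

```text
pics
{'time_s': 0.0, 'joints': array([ 8.36281385e+01,  2.20905060e+01,  3.79355226e-01, -2.82427562e-02,
       -6.84099473e+01, -1.48169180e+01]), 'joint_velocities': array([ 0.05159978,  0.10056424,  0.08797551,  0.10076331, -0.07567492,
        0.13191673]), 'effort': array([ 5.03894753e-04, -3.90667105e+01,  1.87406695e+01,  4.21999902e+00,
        1.08646351e-02, -2.01755561e-04]), 'tcp_pos': array([0.22567919, 0.58223407, 0.24046127]), 'ee_rot': array([[ 9.32328886e-01, -3.61610801e-01, -6.90073883e-04],
       [-3.61611446e-01, -9.32326639e-01, -2.04959313e-03],
       [ 9.77807487e-05,  2.16043349e-03, -9.99997661e-01]]), 'wrist_force': array([-0.6364258 , -0.05143903,  0.05544782]), 'moment': array([ 0.02453816, -0.03096158,  0.0235936 ]), 'gripper_force': 0.0, 'gripper_width': 0.9994731430991259} 0.019
scene 55.58231755216703 -0.011585792893039812
top 51.99517297815756 -0.010672003221886939
```

View pics/top0.png

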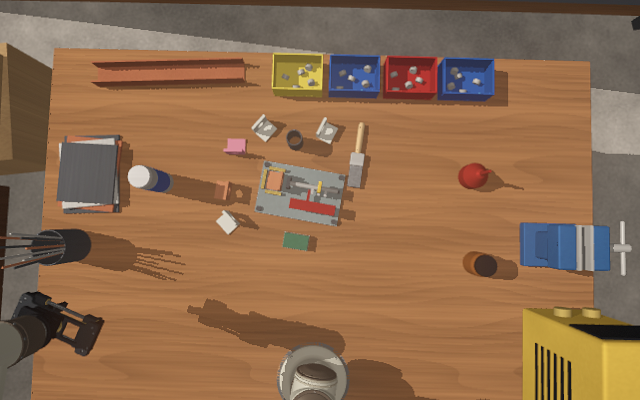

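View pics/scene0.png

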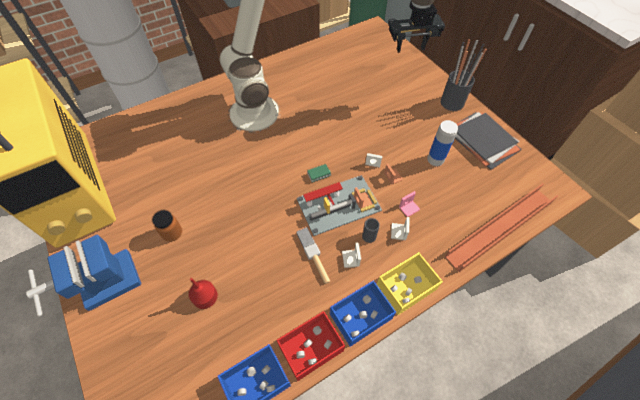

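The top view shows the jig at about (300,192), with the red bar at (310,207) on the robot's side, the yellow tab near (319,188) and the bracket with its brass seat at (273,180). The copper spare is at (222,190), and the pink (236,145) and white ones are look-alikes. So the jig's +y runs left in the image, roughly world +y. Next I'll measure it and take one enlarged crop.

Run:
```python
from h import *
c=capture("top"); im=c["pixels"]
x0,y0,x1,y1=245,150,355,230
big=cv2.resize(im[y0:y1,x0:x1],None,fx=7,fy=7,interpolation=cv2.INTER_CUBIC); cv2.imwrite("pics/jig_top.png",big)
hsv=cv2.cvtColor(im,cv2.COLOR_BGR2HSV); H,S,V=cv2.split(hsv)
roi=np.zeros_like(H); roi[y0:y1,x0:x1]=1
def comps(m,n):
    k,l,st,ce=cv2.connectedComponentsWithStats((m&(roi>0)).astype(np.uint8))
    for i in range(1,k):
        if st[i,4]>12: print(n,st[i],ce[i].round(1))
    return l,st
red=((H<6)|(H>174))&(S>170)&(V>90)
l,st=comps(red,"red"); comps((H>22)&(H<33)&(S>150)&(V>120),"yellow")
i=1+np.argmax(st[1:,4]); r=cv2.minAreaRect(np.argwhere(l==i)[:,::-1].astype(np.float32)); print(r)
bp=cv2.boxPoints(r); print([onz(c,p,.062).round(4) for p in bp])
print("origin cam",ray(c,(300,190))[0])
```

```text
red [289 191  46  24 385] [311.6 206.1]
((312.5840148925781, 201.2880096435547), (44.72136688232422, 18.96185874938965), 10.304845809936523)
[array([0.5129, 0.0821, 0.062 ]), array([0.5679, 0.0739, 0.062 ]), array([ 0.5478, -0.0555,  0.062 ]), array([ 0.4931, -0.0469,  0.062 ])]
origin cam [ 0.47207656 -0.00127465  1.25949729]
```

View pics/jig_top.png

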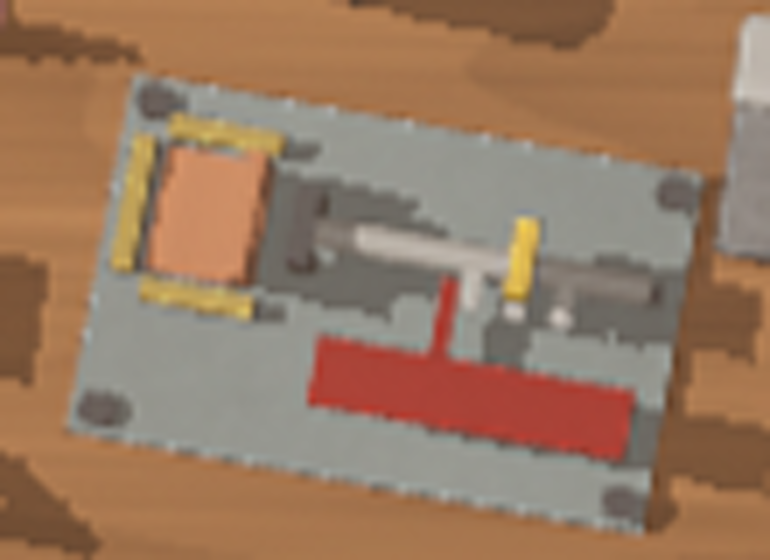

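The crop confirms it. The red bar's corners are at crop (318,337), (633,390), (622,460) and (309,404), with the pawl arm reaching the bolt. The yellow tab is at about (521,257). The copper bracket sits in the brass seat at (208,215), in line with the bolt. Next I'll fit the jig frame and cross-check the sizes.

Run:
```python
from h import *
c=capture("top")
px=lambda X,Y:((X+.5)/7-.5+245,(Y+.5)/7-.5+150)
O=[];L=[]
for P,l,z in [((137,75),(85,155),.01),((700,172),(85,-100),.01),((645,530),(-75,-100),.01),((68,430),(-75,155),.01),
  ((318,337),(-16,50),.062),((633,390),(-16,-85),.062),((622,460),(-46,-85),.062),((309,404),(-46,50),.062)]:
    O.append(onz(c,px(*P),z)[:2]);L.append(np.array(l)/1000)
O=np.array(O);L=np.array(L)
def fit(L,O):
    lc,oc=L.mean(0),O.mean(0);U,S,V=np.linalg.svd((L-lc).T@(O-oc));R=V.T@U.T
    return R,oc-R@lc
for sl in (slice(0,4),slice(4,8),slice(0,8)):
    R,t=fit(L[sl],O[sl]);print(t.round(4),np.degrees(np.arctan2(R[1,0],R[0,0])).round(2),((L[sl]@R.T+t-O[sl])*1000).round(1).tolist())
for P in [(521,257),(525,219),(516,298)]:
    print("tab jig",(R.T@(onz(c,px(*P),.092)[:2]-t)).round(4), onz(c,px(*P),.092).round(4))
np.savez("jig.npz",R=R,t=t)
s=capture("scene"); im=s["pixels"].copy()
W=lambda x,y,z:[*(R@[x,y]+t),z]
# predicted: bar corners, tab top
pts=[W(-.016,.05,.062),W(-.016,-.085,.062),W(-.046,-.085,.062),W(-.046,.05,.062),W(.012,-.035,.092),W(.044,-.035,.092)]
q=proj(s,pts);print(q.round(1).tolist())
x0,y0=285,165;b=cv2.resize(im[y0:y0+75,x0:x0+105],None,fx=7,fy=7,interpolation=cv2.INTER_CUBIC)
for p in q: cv2.circle(b,tuple(int(v) for v in ((p-[x0,y0]+.5)*7)),3,(255,0,255),1)
cv2.imwrite("pics/jig_scene.png",b)
```

```text
[0.5496 0.027 ] -8.25 [[1.1, 2.0], [0.7, -2.5], [-0.8, 0.1], [-0.9, 0.4]]
[0.5486 0.0282] -8.24 [[0.9, 0.3], [0.1, -1.2], [-0.3, -0.8], [-0.7, 1.7]]
[0.5491 0.0276] -8.34 [[0.8, 2.4], [-0.0, -2.0], [-1.5, 0.8], [-1.1, 1.0], [1.5, -0.3], [0.5, -1.8], [0.1, -1.3], [-0.1, 1.1]]
tab jig [ 0.0276 -0.028 ] [ 0.5723 -0.0042  0.092 ]
tab jig [ 0.0432 -0.027 ] [ 0.5879 -0.0054  0.092 ]
tab jig [ 0.0107 -0.0289] [ 0.5555 -0.0026  0.092 ]
[[342.4, 188.6], [305.4, 201.7], [302.1, 194.8], [338.7, 182.0], [322.7, 198.4], [326.6, 206.2]]
```

View pics/jig_scene.png

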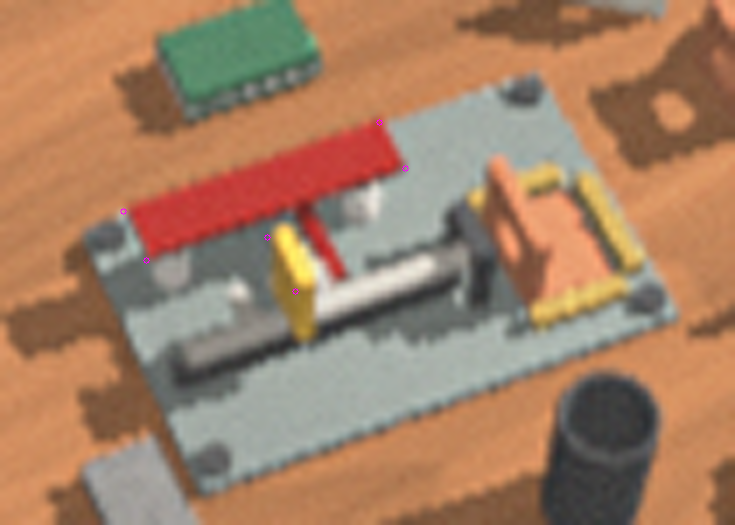

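The scene view agrees: the predicted bar corners land on the bar to within 1–2 mm. The tab sits just ahead of my guess of −35 mm, which fits −28 mm from the top view. The hand goes in with tool y along −jig x and half open, so the finger centres are about 59 mm apart.

```bash
cat >> h.py <<'E'
def delta(x,y,tipz,s=None):
    from scipy.spatial.transform import Rotation as Q
    s=s or sense(); j=np.load("jig.npz"); R,t=j["R"],j["t"]; a=np.r_[R[:,0],0]; b=np.r_[R[:,1],0]
    T=np.c_[-b,-a,[0,0,-1]]; E=s["ee_rot"]; p=np.r_[R@[x,y]+t,tipz+tip_reach]
    return Q.from_matrix(E.T@T).as_rotvec().round(4),(E.T@(p-s["tcp_pos"])*100).round(2)
def injig(p):
    j=np.load("jig.npz"); return np.r_[j["R"].T@(np.array(p)[:2]-j["t"]),p[2]-tip_reach]
E
python3 -c "
from h import *
print(delta(-.0015,-.0505,.2))"
```

```text
(array([ 8.0000e-04, -8.0000e-04,  1.3465e+00]), array([51.18, 45.01,  2.25]))
```

>>> {"api": "arm_command", "payload": {
  "deltas": [
    [0,0,1.346,51.2,45.0,2.2,0],
    [0,0,1.346,51.2,45.0,2.2,0],
    [0,0,1.346,51.2,45.0,2.2,0],
    [0,0,1.346,51.2,45.0,2.2,0],
    [0,0,1.346,51.2,45.0,2.2,0],
    [0,0,1.346,51.2,45.0,2.2,0],
    [0,0,1.346,51.2,45.0,2.2,0],
    [0,0,1.346,51.2,45.0,2.2,0]
  ]
}}

```text
time_s: 0.92
tcp_pos: [0.3801, 0.2853, 0.231]
ee_rot: [[0.194, -0.981, 0.0], [-0.981, -0.194, 0.001], [-0.0, -0.0, -1.0]]
wrist_force: [0.5, -0.4, -0.3]
gripper_width: 0.528
gripper_force: 0.0
```

```bash
python3 -c "
from h import *
print(delta(-.0015,-.0505,.2),sense()['tcp_pos'],sense()['gripper_width'])"
```

```text
(array([-0.0004,  0.0005,  0.341 ]), array([33.27, -9.75,  1.19])) [0.38007274 0.28527247 0.23099984] 0.5276183897924888
```

>>> {"api": "arm_command", "payload": {
  "deltas": [
    [0,0,0.341,33.3,-9.8,1.2,0],
    [0,0,0.341,33.3,-9.8,1.2,0],
    [0,0,0.341,33.3,-9.8,1.2,0],
    [0,0,0.341,33.3,-9.8,1.2,0],
    [0,0,0.341,33.3,-9.8,1.2,0],
    [0,0,0.341,33.3,-9.8,1.2,0],
    [0,0,0.341,33.3,-9.8,1.2,0],
    [0,0,0.341,33.3,-9.8,1.2,0]
  ]
}}

```text
time_s: 1.58
tcp_pos: [0.5362, -0.0092, 0.2194]
ee_rot: [[-0.14, -0.99, 0.0], [-0.99, 0.14, 0.0], [-0.0, -0.0, -1.0]]
wrist_force: [1.6, 1.0, 1.0]
gripper_width: 0.504
gripper_force: 0.0
```

```bash
python3 -c "
from h import *
s=sense();print(delta(-.0015,-.0505,.1),s['tcp_pos'],s['gripper_width'])"
```

```text
(array([-0.0004,  0.0002,  0.0056]), array([ 1.23, -0.58, 10.04])) [ 0.53620921 -0.00919477  0.21939463] 0.5042087407696583
```

>>> {"api": "arm_command", "payload": {
  "deltas": [
    [0,0,0,0,0,4,0],
    [0,0,0,0,0,8,0],
    [0,0,0,0,0,8,0],
    [0,0,0,0,0,8,0]
  ]
}}

```text
time_s: 1.92
tcp_pos: [0.5346, -0.0078, 0.138]
ee_rot: [[-0.14, -0.99, -0.005], [-0.99, 0.14, -0.002], [0.003, 0.005, -1.0]]
wrist_force: [-0.3, -0.3, 1.7]
gripper_width: 0.499
gripper_force: 0.0
```

Run:
```python
from h import *
s=sense();print(delta(-.0015,-.0505,.075),injig(s['tcp_pos']),s['gripper_width'])
c=capture("wrist"); 
j=np.load("jig.npz");W=lambda x,y,z:[*(j["R"]@[x,y]+j["t"]),z]
q=proj(c,[W(-.016,.05,.062),W(-.016,-.085,.062),W(-.046,-.085,.062),W(-.046,.05,.062),W(.012,-.033,.092),W(.044,-.033,.092),W(.044,-.023,.092),W(.012,-.023,.092)])
print(q.round(1).tolist()); im=c["pixels"].copy()
for p in q: cv2.circle(im,tuple(int(v) for v in p),4,(255,0,255),1)
cv2.imwrite("pics/wrist1.png",im)
```

```text
(array([ 0.0045, -0.0026,  0.0056]), array([ 1.33, -0.79,  4.4 ])) [-0.00922618 -0.03710642  0.11903512] 0.49861710204920434
[[322.0, 328.1], [325.0, 145.1], [372.9, 145.4], [362.5, 328.2], [277.6, 241.2], [222.9, 241.0], [224.1, 256.5], [278.0, 256.7]]
```

View pics/wrist1.png

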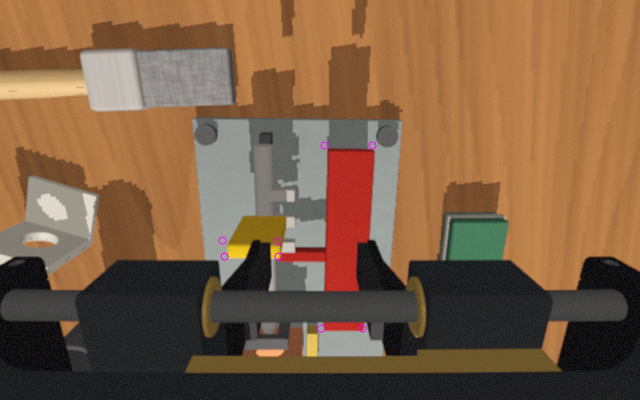

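The wrist view shows the bar's −y end at (328–375,150) and the tab's top edge at (228–281,245–258). Both are within about 2–3 mm of prediction, slightly towards −x and +y. I'll shift the target to jig x = −3 mm and let it settle above.

>>> {"api": "arm_command", "payload": {
  "deltas": [
    [0,0,0.005,0.7,-0.3,1,0],
    [0,0,0.005,1.4,-0.6,2,0],
    [0,0,0.005,1.4,-0.6,2,0],
    [0,0,0.005,1.4,-0.6,2,0]
  ]
}}

```text
time_s: 2.3
tcp_pos: [0.5397, -0.0222, 0.1194]
ee_rot: [[-0.145, -0.989, -0.0], [-0.989, 0.145, -0.0], [0.0, 0.0, -1.0]]
wrist_force: [-0.1, 0.5, 0.2]
gripper_width: 0.499
gripper_force: 0.0
```

Run:
```python
from h import *
s=sense();print(delta(-.003,-.0505,.053),injig(s['tcp_pos']),s['gripper_width'],s['wrist_force'])
c=capture("wrist"); 
j=np.load("jig.npz");W=lambda x,y,z:[*(j["R"]@[x,y]+j["t"]),z]
q=proj(c,[W(-.016,-.085,.062),W(-.046,-.085,.062),W(.012,-.033,.092),W(.044,-.033,.092),W(.044,-.023,.092),W(.012,-.023,.092)])
im=c["pixels"].copy()
for p in q: cv2.circle(im,tuple(int(v) for v in p),4,(255,0,255),1)
cv2.imwrite("pics/wrist2.png",im)
```

```text
(array([ 0.    , -0.0001,  0.0001]), array([-0.01,  0.09,  4.74])) [-0.00212842 -0.05057154  0.10041507] 0.49938802125157156 [-0.12375169  0.48602196  0.22324701]
```

View pics/wrist2.png

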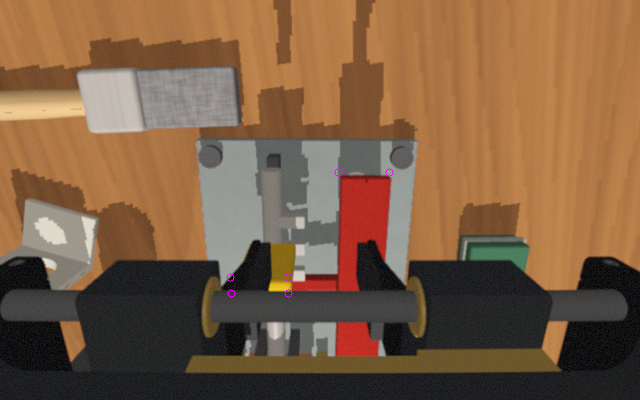

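Settled, the bar's end at (340–390,177) matches in x to about 1 px. The fingers straddle correctly, one over the bar and one behind the tab, with about 10 mm clearance. Now I'll descend and press to a tip height of about 53 mm.

>>> {"api": "arm_command", "payload": {
  "deltas": [
    [0,0,0,0,0.1,1.7,0],
    [0,0,0,0,0.1,3.2,0],
    [0,0,0,0,0.1,3.8,0],
    [0,0,0,0,0.1,4.2,0],
    [0,0,0,0,0.1,4.5,0],
    [0,0,0,0,0.1,4.8,0],
    [0,0,0,0,0.1,4.8,0],
    [0,0,0,0,0.1,4.8,0]
  ]
}}

```text
time_s: 3.02
tcp_pos: [0.5384, -0.0218, 0.0718]
ee_rot: [[-0.144, -0.99, -0.0], [-0.99, 0.144, -0.0], [0.0, 0.0, -1.0]]
wrist_force: [-3.4, 1.5, 4.6]
gripper_width: 0.502
gripper_force: 2.4
```

Run:
```python
from h import *
s=sense();print(injig(s['tcp_pos']),s['gripper_width'],s['wrist_force'],s['moment'],s['ee_rot'][2])
```

```text
[-0.00347033 -0.05036112  0.0527838 ] 0.5022583976994501 [-3.43814487  1.47022481  4.56912799] [ 0.26888814  1.16338387 -0.03894591] [ 2.19487512e-04  4.48487327e-04 -9.99999875e-01]
```

The catch is down 9 mm at 4.6 N, as expected. Now I'll push along jig +y, which is tool −x.

>>> {"api": "arm_command", "payload": {
  "deltas": [
    [0,0,0,-0.6,0,0,0],
    [0,0,0,-1.2,0,0,0],
    [0,0,0,-1.8,0,0,0],
    [0,0,0,-2.4,0,0,0],
    [0,0,0,-3.0,0,0,0],
    [0,0,0,-3.6,0,0,0],
    [0,0,0,-4.2,0,0,0],
    [0,0,0,-4.8,0,0,0]
  ]
}}

```text
time_s: 3.68
tcp_pos: [0.5465, 0.0253, 0.0721]
ee_rot: [[-0.144, -0.99, 0.002], [-0.99, 0.144, -0.001], [0.001, -0.002, -1.0]]
wrist_force: [0.6, -6.8, 4.4]
gripper_width: 0.502
gripper_force: 4.1
```

Run:
```python
from h import *
s=sense();print(injig(s['tcp_pos']),s['gripper_width'],s['wrist_force'],s['moment'],s['ee_rot'][2])
```

```text
[-0.0022021  -0.00265392  0.05314888] 0.5017552619771166 [ 0.64029497 -6.77369725  4.40038333] [-1.7772476   0.23875029  0.01730884] [ 0.00113065 -0.00186145 -0.99999763]
```

>>> {"api": "arm_command", "payload": {
  "deltas": [
    [0,0,0,-0.5,0,0,0],
    [0,0,0,-1.0,0,0,0],
    [0,0,0,-1.4,0,0,0],
    [0,0,0,-1.7,0,0,0],
    [0,0,0,-2.0,0,0,0],
    [0,0,0,-2.2,0,0,0],
    [0,0,0,-2.3,0,0,0]
  ]
}}

```text
time_s: 4.27
tcp_pos: [0.5493, 0.0445, 0.0723]
ee_rot: [[-0.146, -0.989, -0.001], [-0.989, 0.146, -0.006], [0.006, 0.0, -1.0]]
wrist_force: [2.4, -23.8, 6.7]
gripper_width: 0.501
gripper_force: 12.9
```

Run:
```python
from h import *
s=sense();print(injig(s['tcp_pos']),s['gripper_width'],s['wrist_force'],s['moment'],s['ee_rot'][2])
```

```text
[-0.00228716  0.01679483  0.0532554 ] 0.5008389417463792 [  2.36267019 -23.80235715   6.69921062] [-6.64095989 -0.77320196 -0.57127616] [ 6.09501571e-03  1.64861257e-04 -9.99981412e-01]
```

The force has risen to 24 N, so it's either at the stop or jammed. I'll hold one row and check in the scene view.

>>> {"api": "arm_command", "payload": {
  "deltas": [
    [0,0,0,0,0,0,0],
    [0,0,0,0,0,0,0]
  ]
}}

```text
time_s: 4.43
tcp_pos: [0.5493, 0.0444, 0.0722]
ee_rot: [[-0.147, -0.989, -0.001], [-0.989, 0.147, -0.005], [0.005, -0.0, -1.0]]
wrist_force: [1.7, -19.2, 5.3]
gripper_width: 0.498
gripper_force: 10.9
```

Run:
```python
from h import *
s=sense();print(injig(s['tcp_pos']),s['gripper_width'],s['wrist_force'],s['ee_rot'][2])
a=capture("scene")["pixels"][160:250,280:400]; b=capture("top")["pixels"][150:230,240:360]
b=cv2.resize(b,(780,520),interpolation=cv2.INTER_CUBIC)[:,:]; a=cv2.resize(a,None,fx=6.5,fy=6.5,interpolation=cv2.INTER_CUBIC)
cv2.imwrite("pics/s3.png",a)
```

```text
[-0.00226109  0.016697    0.05324152] 0.49835819288560834 [  1.71566283 -19.17465287   5.34268142] [ 5.25483011e-03 -7.28476133e-05 -9.99986191e-01]
```

View pics/s3.png

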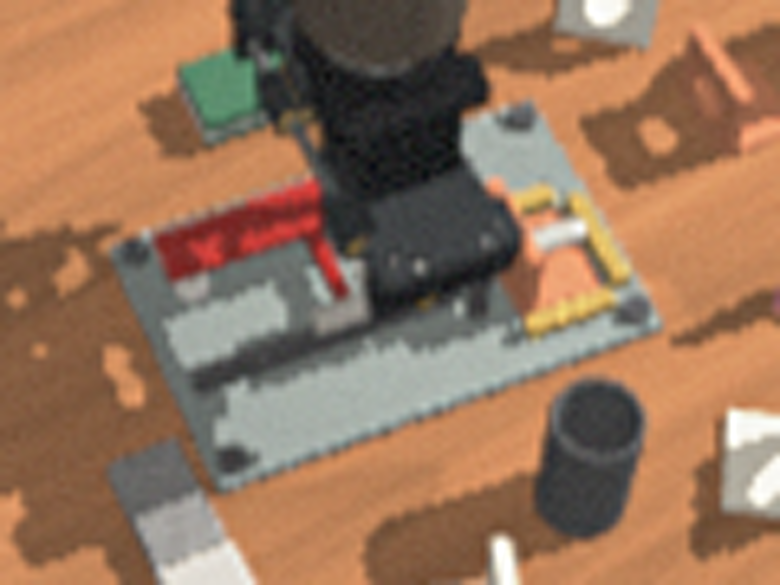

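The nose has passed through the eye, at crop (560,235), and the bracket is still in its seat. I'll push 2 mm more to confirm the stop.

>>> {"api": "arm_command", "payload": {
  "deltas": [
    [0,0,0,-0.1,0,0,0],
    [0,0,0,-0.2,0,0,0],
    [0,0,0,-0.2,0,0,0]
  ]
}}

```text
time_s: 4.78
tcp_pos: [0.5492, 0.0446, 0.0723]
ee_rot: [[-0.148, -0.989, -0.002], [-0.989, 0.148, -0.007], [0.008, 0.001, -1.0]]
wrist_force: [2.2, -26.7, 7.3]
gripper_width: 0.501
gripper_force: 14.3
```

Run:
```python
from h import *
s=sense();print(injig(s['tcp_pos']),s['gripper_width'],s['wrist_force'],s['ee_rot'][2])
c=capture("scene");print(onz(c,(280+586/6.5,160+229/6.5),.036),injig(onz(c,(280+586/6.5,160+229/6.5),.036)))
```

```text
[-0.00233379  0.01690903  0.05328936] 0.5005018348848004 [  2.22886293 -26.69907992   7.2973606 ] [ 0.00767443  0.0010016  -0.99997005]
[0.59899587 0.15671134 0.036     ] [0.0306369  0.13501428 0.017     ]
```

It's a hard stop: only 0.2 mm of movement for 7.5 N more. I'll ease the push off, lift straight up so the catch springs up, then retreat.

>>> {"api": "arm_command", "payload": {
  "deltas": [
    [0,0,0,0.3,0,0,0],
    [0,0,0,0.5,0,0,0],
    [0,0,0,0.7,0,-0.4,0],
    [0,0,0,0.7,0,-1.2,0],
    [0,0,0,0.7,0,-2.5,0],
    [0,0,0,0.7,0,-5,0],
    [0,0,0,0.7,0,-9,0],
    [0,0,0,0.7,0,-13,0]
  ]
}}

```text
time_s: 5.5
tcp_pos: [0.5479, 0.0443, 0.2022]
ee_rot: [[-0.143, -0.99, -0.001], [-0.99, 0.143, -0.0], [0.001, 0.001, -1.0]]
wrist_force: [0.7, 0.6, -0.1]
gripper_width: 0.5
gripper_force: 0.0
```

>>> {"api": "arm_command", "payload": {
  "deltas": [
    [0,0,0,4,3,-3,0],
    [0,0,0,7,6,-5,0],
    [0,0,0,10,9,-5,0],
    [0,0,0,13,12,-5,0],
    [0,0,0,15,14,-5,0],
    [0,0,0,15,14,-5,0],
    [0,0,0,15,14,-5,0],
    [0,0,0,15,14,-5,0]
  ]
}}

```text
time_s: 6.17
tcp_pos: [0.3888, -0.0843, 0.2522]
ee_rot: [[-0.144, -0.99, 0.003], [-0.99, 0.144, 0.0], [-0.001, -0.003, -1.0]]
wrist_force: [-0.1, -0.2, -0.5]
gripper_width: 0.499
gripper_force: 0.0
```

Run:
```python
from h import *
c=capture("top");im=c["pixels"]
x0,y0,x1,y1=245,150,355,230
cv2.imwrite("pics/top4.png",cv2.resize(im[y0:y1,x0:x1],None,fx=7,fy=7,interpolation=cv2.INTER_CUBIC))
im=capture("scene")["pixels"]; x0,y0=285,165;b=cv2.resize(im[y0:y0+75,x0:x0+105],None,fx=7,fy=7,interpolation=cv2.INTER_CUBIC)
cv2.imwrite("pics/scene4.png",b)
```

```text
(no output)
```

View pics/top4.png

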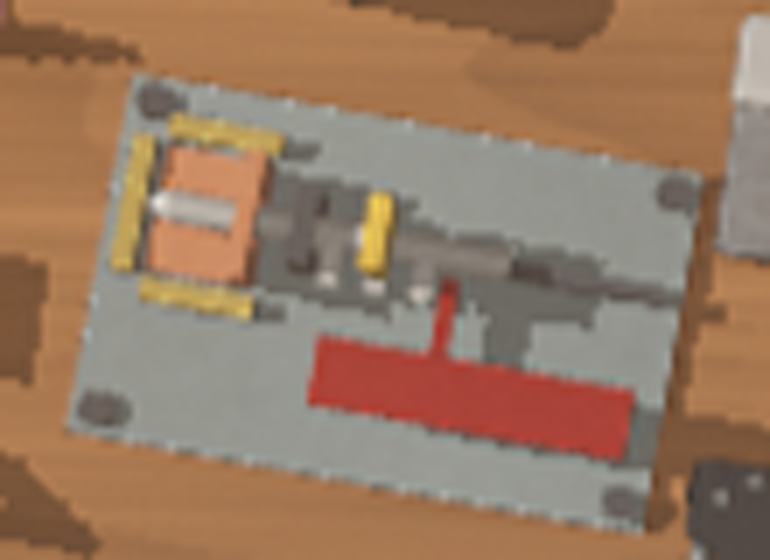

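View pics/scene4.png

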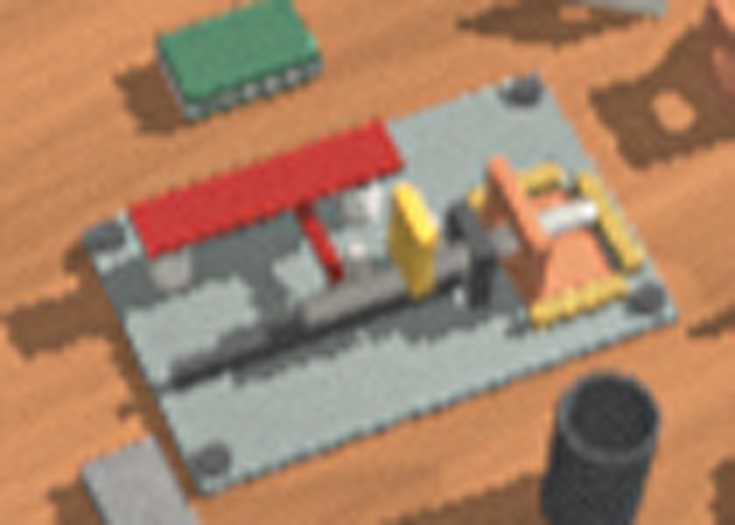

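Both views show the bar fully up, with its corners back at their original pixels. The tab has moved about 61 mm, from crop (521,257) to (376,233), and all three teeth are past the pawl. The nose is through the eye, the bracket is seated and the hand is clear.

```bash
python3 -c "
from h import *
print(finish_job())"
```

```text
the job is handed in; nothing more can be done
None
```

The bolt is home through the copper bracket's eye, the catch has sprung up and locked it, and the hand is clear; the job was handed in at about 6 s on the robot's clock (no verdict was returned).

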